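# Hang the bakelite gauge casing on the carousel rack

## Task

Turn the hook rack on the repair desk until its empty hook points to the front, the side with the card holder. Then hang the black gauge casing on that hook by its wire bow, pressing the bow down past the sprung keeper until it is fully home, and let go. Do it gently - the hooks and the bakelite must not be strained - and leave the other gauges hanging quietly and everything else on the desk where it is.

Things in the scene. Friction and masses are not known exactly. Their poses are not given: they have to be found in the camera images.
- rack: Fixed base of the hook rack: grey plate 150 x 150 x 14 mm, card holder on its front edge, steel column (25 mm thick, upper part 18 mm, top at 222 mm). Origin: column axis at desk height; -x points to the front. A hub (52 mm wide, 22 high, its cap 27 mm above the arm axis) with 4 arms turns on it. Telescopic, clamped by hand: arm axis at 190 mm, but up to 16 mm more or less, which no pose shows: feel for it.
- carousel (a joint): Turn of hub and arms, rad, anticlockwise from above, no stops; drag about 0.22 N m, stays where left. At 0 (or 6.283) the EMPTY hook points to the rack's front (-x); gauges hang to -y, +x, +y. Arms: level 8 mm bars, four at right angles, a spring box (18 mm wide) on each at 64 to 80 mm. Can be pushed round by closed fingers put down between two arms, 55 mm from the axis.
- hook_seat (a point): Point fixed to the base: where the bow wire's axis must come to rest when the empty hook is at the front, IF the arms are at their nominal 190 mm: 101.5 mm before the column, 196.5 mm high (true height up to 16 mm off). The hook: at 108 mm from the column the arm bends up to an 8 mm thick tip, top 26 mm above the arm axis, its last 5 mm leaning 3 mm outward.
- keeper (a joint): Sprung roller of the empty hook (10 mm, white, across the mouth on the column side; axis 96.5 mm from the column, 13 mm above the arm axis). Value: m pushed back to the column, 0 = closed, 0.005 at most. It leaves 2.5 mm to the tip, so the 5 mm wire meets it 12 mm above the seat and must be pressed past with about 6 to 10 N; the roller then springs out over it. Under the wire is hard metal.
- casing: Loose black bakelite cup, 200 g, 90 mm across, 32 deep (axis x, open to -x), upright on a foot 60 mm wide. Origin: under the foot. Cup top 92 mm up, 85 at y=22, 75 at y=35. 5 mm steel wire bow over it in the y-z plane: legs at y = +-22 mm, 49 mm over all, straight to 127 mm up; opening 42 mm high. Held by the legs from above along y, it lets the hook pass between the fingers. Hangs open side out.
- bow_top (a point): Middle of the axis of the bow's level top wire (straight for 26 mm along y), 137 mm above the casing's foot; axes as the casing.
- hung_a (a joint): One of three finished gauges (same size and bow as the casing, with a white dial) hanging on a hook of the rack; value: its swing about its bow wire in rad, 0 when it hangs straight down.
- hung_b (a joint): One of three finished gauges (same size and bow as the casing, with a white dial) hanging on a hook of the rack; value: its swing about its bow wire in rad, 0 when it hangs straight down.
- hung_c (a joint): One of three finished gauges (same size and bow as the casing, with a white dial) hanging on a hook of the rack; value: its swing about its bow wire in rad, 0 when it hangs straight down.
- kidney_dish: Loose white enamel kidney dish with a blue rim, about 200 x 95 mm, 36 mm high. Origin: under its middle. Leave it alone.
- chest_piece: Loose stainless stethoscope chest piece, 47 mm in diameter, 28 mm high, with a stem 40 mm long from its axis to its +y. Origin: middle of its underside. Leave it alone.
- connector_a: Loose red plastic tubing connector, 40 mm long (x), 14 mm square collar. Origin: under its middle. Leave it alone.
- connector_b: As connector_a.
- connector_c: As connector_a.
- screwdriver: Loose screwdriver, 170 mm long, lying along its x. Leave it alone.
Mind the look-alikes: they are no part of the job. Of the things like the casing, leave any that is orange or turquoise; of the rest the larger one is meant.

How it is judged:
By the outcome, as a careful person would: the job done as asked, in the order asked, and still so for the second after the job is handed in, with the robot touching nothing.
It also fails if it takes over 72 s, if anything falls off the work surface, if the arm or the gripper's body presses on something with over 40 N, if the wrist force passes 120 N, or if a joint passes its speed limit or range.

## Robot

A 6-joint arm with a two-finger parallel gripper is mounted at the origin on the work surface. World frame = base frame: x ahead of the robot, y to its left, z up, the work surface at z = 0. Lengths are in m, angles in rad, forces in N, time in s.
With the tool pointing down it reaches from about 0.275 to 0.825 m from the base axis. Payload 5.2 kg.
Tool frame: the origin (TCP) lies at the very end of the fingers, on their centre line; the grasp point (between the pads) lies bot.grasp_offset behind it (bot.grasp_offset is the distance from the TCP to the grasp point, in m); z points along the fingers, y is the line along which they close (so a half turn about z gives the same grasp; the last joint's range is limited). The gripper opens to 93 mm and grips with 3 to 60 N. Pads are 15 mm wide; open, the fingers measure 128 mm over their backs; the gripper's body (75 mm by 188 mm) begins 65 mm behind the grasp point.
Start: joints at [-1.421, 0.259, 1.535, -0, 1.348, -0.203], TCP at [0.19, -0.516, 0.186] pointing down, gripper open.
Joint ranges: [-3.14, 3.14], [-0.91, 2.08], [0.19, 2.58], [-1.22, 4.36], [0.22, 2.71], [-3.12, 3.12]. Speed limits (rad/s): [2.57, 2.57, 3.14, 3.14, 3.14, 3.14].

## Interface

Orientations are given as a unit quaternion [x, y, z, w].
In Python, from bench import bot, command_gripper, monitor, optics, order, boxes_of, trace gives the robot as it stands. The module is installed in compiled form; this text tells all that it offers. Calls block until the motion is done:
- bot.move_to(position, orientation): joint-space move of the TCP to a pose.
- bot.move_straight(position, ori=None, rate=0.15): straight line of the TCP; ori=None keeps the orientation; rate is the mean speed in m/s.
- bot.set_joints(angles): joint-space move.
- command_gripper(opening, grasp_force=None): finger opening in m; grasp_force is the grip in N (None keeps the last); returns when the fingers have stopped.
- bot.pause(seconds).
- bot.solve_ik(position, orientation): joint angles nearest the present ones, or None.
- monitor.state(): the state.
- optics.grab_frame(name): name is "side" or "top" or "wrist"; returns a dict with "img" (420x560x3 uint8, red, green, blue), "K" (3x3 intrinsics, pixels), "R" (3x3) and "t" (3): a world point X has camera coordinates R X + t; the wrist camera has in their place "mount" (4x4, takes a point from camera to tool coordinates, whose origin is the TCP and whose axes are the flange's). Camera axes: x right, y down, z forward; pixel columns grow to the right and rows downward; lengths in m; the calibration is good to about 2 mm. The wrist camera is an equidistant fisheye: a pixel r from the principal point sees the ray r / f radians off the axis. A picture is of the moment at which its call begins: read the wrist's pose just before it. There is no depth.
A pose or a line that the arm cannot do raises bot.Unreachable and nothing moves.
- order.sign_off(): hands the job in; it is judged then, once.
Trained networks look in the newest picture that a camera, given by its name, has taken for a name from the list of things; names that differ only in an ending like _2 or _b are one class to them, and where a whole thing is asked for, a point or a joint stands for the part that bears it (a point fixed in the world has none). Each returns a list of dicts, best first, with "score" (0 to 1); they miss things now and then, are a little off and sometimes report something else, mostly with a low value. They report only what shows in the picture. A call takes as long as a camera call. They do not tell look-alikes from the thing itself.
- boxes_of(camera, label): "box" ([left, top, right, bottom] in pixels, round what is visible of it).
- trace(camera, label): "pixels" (420x560 bool, what is visible of it) and "box" ([left, top, right, bottom] in pixels, round what is visible of it).
The state is a dict: "clock": time; "q": joint angles; "dq": joint speeds; "joint_torque": joint torques, N m; "tcp_pos": TCP position; "tcp_rot": TCP orientation; "ft_force": force on the tool from outside, world axes, zero at the start; "torque": the same for the moment, N m; "finger_gap": finger opening in m; "gripper_force": force on a finger pad.
Only numpy, scipy, OpenCV 4.12 (cv2) and the standard library are available. Lean on these libraries where they do the work, as an engineer would, in place of code of your own. Each camera call takes 0.05 s, during which the arm holds its last target. There are 200 camera calls.

## Working session

There is one attempt and no reset: what is moved stays moved. The work goes in short steps, each a Python script; the robot and the scene stay as the last script left them, time stands still between calls to the robot, and variables do not carry over. Pictures are saved under pics/ and viewed, at most 10 in all, crops included, and the job is handed in when it is done.

```bash
mkdir -p pics; ls
python3 - <<'E'
from bench import *
import cv2,numpy as np,pickle
d={}
for c in ["side","top"]:
    f=optics.grab_frame(c); d[c]=f
    cv2.imwrite(f"pics/{c}0.png",f["img"][:,:,::-1])
    print(c,f["K"].tolist(),f["R"].tolist(),f["t"].tolist())
    for l in ["rack","casing","carousel","hung_a","keeper","bow_top","chest_piece"]:
        print(l,[(np.round(b["box"]).tolist(),round(b["score"],2)) for b in boxes_of(c,l)])
pickle.dump(d,open("f0.pkl","wb"))
s=monitor.state(); print(s); print(bot.grasp_offset)
E
```

```text
pics
side [[542.5373838596696, 0.0, 285.6055219412437], [0.0, 542.5373838596696, 210.13231865842727], [0.0, 0.0, 1.0]] [[-0.9442140297751078, -0.3284046844343929, -0.02470281800520833], [-0.14118733726449337, 0.47141757014871444, -0.8705352436008804], [0.29753319440360565, -0.8184838653245576, -0.49148566655738546]] [0.5304925839462016, 0.20014528808410276, 1.0722982870287223]
rack [([206.0, 162.0, 322.0, 282.0], 0.85), ([186.0, 329.0, 203.0, 350.0], 0.47), ([352.0, 199.0, 370.0, 216.0], 0.29)]
casing [([252.0, 294.0, 289.0, 372.0], 0.98), ([225.0, 277.0, 257.0, 323.0], 0.73), ([312.0, 298.0, 347.0, 345.0], 0.66), ([313.0, 324.0, 372.0, 401.0], 0.62), ([207.0, 157.0, 327.0, 250.0], 0.48)]
carousel []
hung_a [([274.0, 169.0, 298.0, 221.0], 0.81), ([209.0, 186.0, 239.0, 243.0], 0.77), ([184.0, 332.0, 201.0, 345.0], 0.69), ([296.0, 197.0, 325.0, 256.0], 0.65)]
keeper [([212.0, 158.0, 327.0, 251.0], 0.74)]
bow_top [([230.0, 284.0, 256.0, 322.0], 0.95), ([315.0, 326.0, 372.0, 398.0], 0.91), ([311.0, 298.0, 345.0, 345.0], 0.9), ([247.0, 298.0, 289.0, 372.0], 0.84), ([174.0, 379.0, 192.0, 3
[... 1186 characters left out ...]
6)]
{'clock': 0.8, 'q': array([-1.42078224e+00,  2.58575180e-01,  1.53496998e+00,  3.24673607e-05,
        1.34801311e+00, -2.02806905e-01]), 'dq': array([ 0.00063993,  0.00082092, -0.00094905, -0.00125205, -0.00112274,
        0.00204084]), 'joint_torque': array([-1.13349666e-03, -4.37138629e+01, -2.84294057e+01,  7.19454512e-02,
        3.10896768e-02,  1.67728393e-05]), 'tcp_pos': array([ 0.19008399, -0.51612864,  0.18567818]), 'tcp_rot': array([9.84480610e-01, 1.75493384e-01, 1.53732088e-05, 1.76064937e-05]), 'ft_force': array([-0.63247714, -0.31034565,  0.3045872 ]), 'torque': array([ 0.01993217,  0.01365667, -0.00608462]), 'gripper_force': 0.0, 'finger_gap': 0.09259838285691718}
0.0188
```

Run:
```python
import cv2
t=cv2.imread("pics/top0.png")[115:325,130:430]; cv2.imwrite("pics/t1.png",cv2.resize(t,(800,560),interpolation=cv2.INTER_CUBIC))
t=cv2.imread("pics/side0.png")[145:415,160:400]; cv2.imwrite("pics/s1.png",cv2.resize(t,(533,600),interpolation=cv2.INTER_CUBIC))
```

```text
(no output)
```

View pics/t1.png

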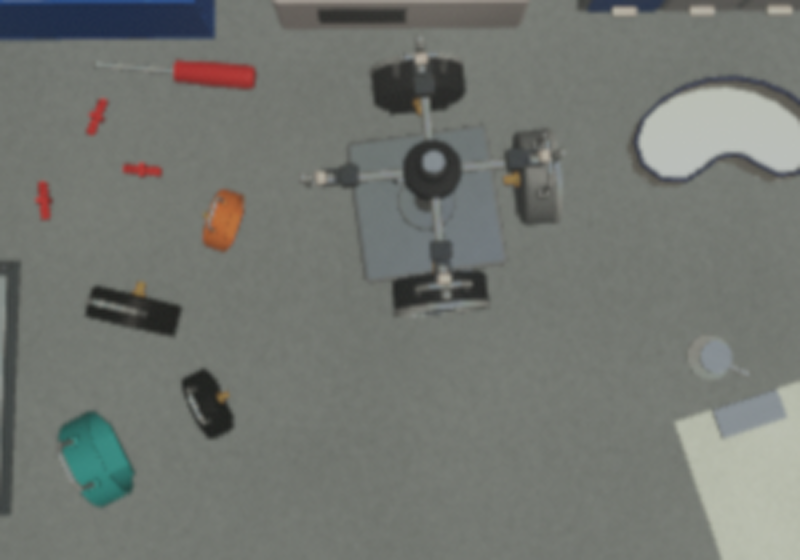

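View pics/s1.png

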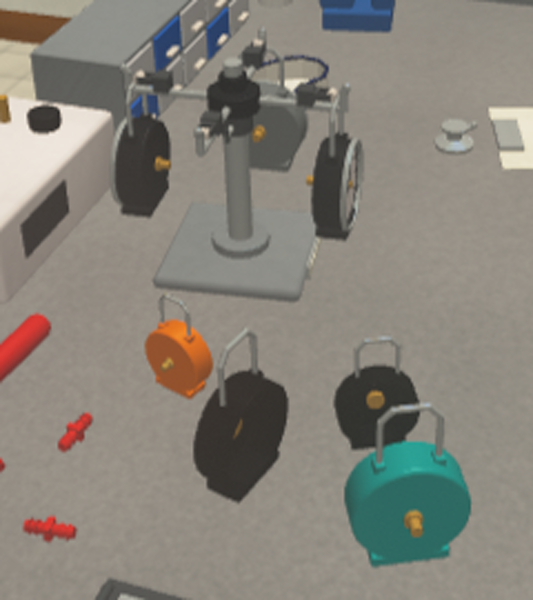

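The empty hook points to image left (+y) and the card holder is on the -x side. The casing is the large black cup at about px (180,231) in the top view, with its open side also towards -x. The hub therefore needs about +90°.

```bash
cat > h.py <<'E'
from bench import *
import cv2,numpy as np,pickle
from scipy.spatial.transform import Rotation as Ro
def down(yaw): # tool z down, tool y at world angle yaw
    y=np.array([np.cos(yaw),np.sin(yaw),0]);z=np.array([0,0,-1.]);x=np.cross(y,z)
    return Ro.from_matrix(np.c_[x,y,z]).as_quat()
def ray(f,u,v):
    d=np.linalg.inv(f["K"])@[u,v,1]; return -f["R"].T@f["t"], f["R"].T@d
def plane(f,u,v,z):
    o,d=ray(f,u,v); return o+d*(z-o[2])/d[2]
def proj(f,X):
    p=f["K"]@(f["R"]@np.asarray(X)+f["t"]); return p[:2]/p[2]
def wrist():
    s=monitor.state(); f=optics.grab_frame("wrist")
    T=np.eye(4);T[:3,:3]=Ro.from_quat(s["tcp_rot"]).as_matrix();T[:3,3]=s["tcp_pos"]
    f["T"]=T@f["mount"]; return f
def wray(f,u,v):
    K=f["K"]; a=np.array([(u-K[0,2])/K[0,0],(v-K[1,2])/K[1,1]]); r=np.hypot(*a)
    d=np.r_[a/r*np.sin(r),np.cos(r)] if r>0 else np.array([0,0,1.])
    return f["T"][:3,3], f["T"][:3,:3]@d
def wplane(f,u,v,z):
    o,d=wray(f,u,v); return o+d*(z-o[2])/d[2]
def wproj(f,X):
    c=f["T"][:3,:3].T@(np.asarray(X)-f["T"][:3,3]); th=np.arctan2(np.hypot(c[0],c[1]),c[2]); n=c[:2]/np.hypot(c[0],c[1])
    return np.array([f["K"][0,2],f["K"][1,2]])+n*th*f["K"][0,0]
def tri(rays):
    A=0;b=0
    for o,d in rays:
        d=d/np.linalg.norm(d);P=np.eye(3)-np.outer(d,d);A=A+P;b=b+P@o
    X=np.linalg.solve(A,b); return X,[np.linalg.norm((np.eye(3)-np.outer(d,d)/(d@d))@(X-o)) for o,d in rays]
E
python3 - <<'E'
from h import *
d=pickle.load(open("f0.pkl","rb"));t,s=d["top"],d["side"]
T=lambda c:(130+c[0]*300/800,115+c[1]*210/560)
S=lambda c:(160+c[0]*240/533,145+c[1]*270/600)
C=[plane(t,*T(c),.014) for c in [(348,143),(487,124),(505,262),(367,281)]]
print(np.round(C,4),np.mean(C,0)); 
for i in range(4): e=C[(i+1)%4]-C[i];print(np.linalg.norm(e),np.degrees(np.arctan2(e[1],e[0])))
print("col top",tri([ray(t,*T((433,160))),ray(s,*S((233,63)))]))
for n,c in dict(col=(433,160),empty=(312,178),front=(446,290),right=(557,154),back=(421,46)).items(): print(n,plane(t,*T(c),.215))
# casing bow
print("mid bow",tri([ray(t,*T((118,308))),ray(s,*S((240,342)))]))
print("small bow",tri([ray(t,*T((195,398))),ray(s,*S((378,342)))]))
# casing top front edge
for c in [(90,290),(181,315),(86,312),(175,335)]: print(plane(t,*T(c),.06))
E
```

```text
[[ 0.6665  0.0747  0.014 ]
 [ 0.6857 -0.0711  0.014 ]
 [ 0.54   -0.0871  0.014 ]
 [ 0.5214  0.0554  0.014 ]] [ 0.60340381 -0.0070139   0.014     ]
0.14712681061434224 -82.48705638137366
0.14653802965782875 -173.7603866539619
0.14371006742299958 97.4370845808151
0.14631166116476332 7.575797345116737
col top (array([ 0.60511784, -0.00615835,  0.21807974]), [np.float64(0.00037376505552771006), np.float64(0.00037376505552731254)])
col [ 0.60612001 -0.00617291  0.215     ]
empty [0.59148038 0.09574645 0.215     ]
front [ 0.49628591 -0.01565665  0.215     ]
right [ 0.61048758 -0.1107982   0.215     ]
back [0.70528479 0.00290181 0.215     ]
mid bow (array([0.49053662, 0.28053356, 0.12801811]), [np.float64(0.0019680033326617287), np.float64(0.0019680033326617942)])
small bow (array([0.40337277, 0.21349989, 0.0980885 ]), [np.float64(0.00259784462243401), np.float64(0.0025978446224339553)])
[0.51066605 0.32649025 0.06      ]
[0.48543852 0.23660489 0.06      ]
[0.48907639 0.32979844 0.06      ]
[0.46594032 0.24212588 0.06      ]
```

Run:
```python
from h import *
bot.move_straight([0.19,-0.516,0.36],rate=.3)
for i,(p,yaw) in enumerate([([.50,.16,.40],1.3),([.53,.02,.40],1.57)]):
    bot.move_to(p,down(yaw)); f=wrist(); pickle.dump(f,open(f"w{i}.pkl","wb"))
    cv2.imwrite(f"pics/w{i}.png",f["img"][:,:,::-1])
    print(i,f["K"][0],f["T"].round(3).tolist(),monitor.state()["q"].round(2),monitor.state()["clock"])
    for l in ["rack","casing","hung_a","keeper","bow_top"]:
        print(l,[(np.round(b["box"]).tolist(),round(b["score"],2)) for b in boxes_of("wrist",l)])
```

```text
0 [325.1922621    0.         276.57958628] [[0.269, 0.928, 0.259, 0.429], [0.963, -0.259, -0.073, 0.18], [-0.0, 0.269, -0.963, 0.599], [0.0, 0.0, 0.0, 1.0]] [ 0.1   0.16  1.15 -0.    1.83 -1.2 ] 4.2167
rack [([125.0, 182.0, 261.0, 347.0], 0.66)]
casing [([277.0, 84.0, 308.0, 120.0], 0.95), ([319.0, 36.0, 368.0, 84.0], 0.95), ([320.0, 133.0, 376.0, 157.0], 0.94), ([304.0, 189.0, 326.0, 220.0], 0.88), ([148.0, 180.0, 202.0, 223.0], 0.73)]
hung_a [([202.0, 282.0, 250.0, 340.0], 0.86), ([130.0, 252.0, 164.0, 285.0], 0.77), ([146.0, 182.0, 202.0, 222.0], 0.6)]
keeper [([57.0, 191.0, 80.0, 213.0], 0.66), ([236.0, 260.0, 252.0, 272.0], 0.48)]
bow_top [([323.0, 132.0, 375.0, 160.0], 0.9), ([319.0, 34.0, 371.0, 86.0], 0.87), ([305.0, 190.0, 326.0, 222.0], 0.82), ([278.0, 80.0, 311.0, 122.0], 0.74)]
1 [325.1922621    0.         276.57958628] [[0.003, 0.963, 0.269, 0.456], [1.0, -0.003, -0.0, 0.02], [0.001, 0.269, -0.963, 0.599], [0.0, 0.0, 0.0, 1.0]] [-0.17  0.17  1.14  0.    1.83 -1.74] 5.1417
rack [([178.0, 142.0, 349.0, 307.0], 0.83)]
casing [([422.0, 51.0, 472.0, 100.0], 0.96), ([362.0, 183.0, 393.0, 214.0], 0.83), ([399.0, 133.0, 456.0, 164.0], 0.57), ([372.0, 77.0, 402.0, 113.0], 0.57)]
hung_a [([242.0, 255.0, 293.0, 305.0], 0.78), ([178.0, 141.0, 345.0, 308.0], 0.44)]
keeper [([318.0, 227.0, 332.0, 243.0], 0.43)]
bow_top [([399.0, 134.0, 457.0, 165.0], 0.81), ([420.0, 50.0, 472.0, 101.0], 0.73), ([372.0, 71.0, 402.0, 116.0], 0.72), ([366.0, 177.0, 391.0, 216.0], 0.56)]
```

Run:
```python
import cv2,numpy as np
a=cv2.imread("pics/w1.png")[130:320,165:365]; a=cv2.resize(a,(600,570),interpolation=cv2.INTER_CUBIC)
def c(n,x,y,w,h,W,H): return cv2.resize(cv2.imread(n)[y:y+h,x:x+w],(W,H),interpolation=cv2.INTER_CUBIC)
b=np.vstack([c("pics/w0.png",310,120,80,50,480,300),c("pics/w1.png",390,125,80,45,480,270)])
cv2.imwrite("pics/c1.png",a);cv2.imwrite("pics/c2.png",b)
```

```text
(no output)
```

View pics/c1.png

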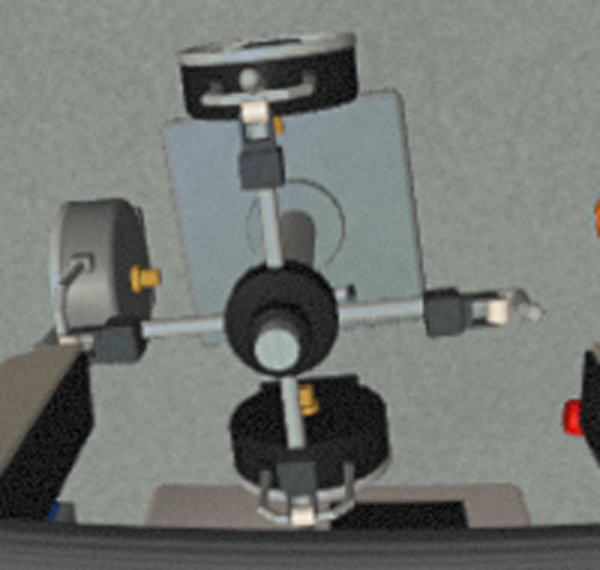

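View pics/c2.png

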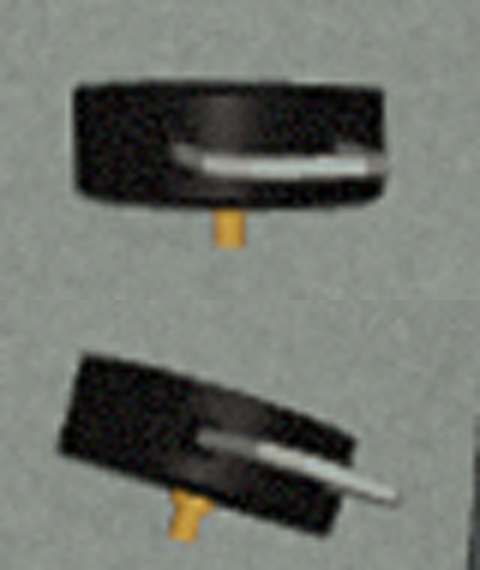

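Run:
```python
from h import *
d=pickle.load(open("f0.pkl","rb"));t,s=d["top"],d["side"]
w0,w1=[pickle.load(open(f"w{i}.pkl","rb")) for i in (0,1)]
T=lambda c:(130+c[0]*300/800,115+c[1]*210/560)
S=lambda c:(160+c[0]*240/533,145+c[1]*270/600)
A=lambda c:(165+c[0]/3,130+c[1]/3)
B0=lambda c:(310+c[0]/6,120+c[1]/6)
B1=lambda c:(390+c[0]/6,125+(c[1]-300)/6)
L=[wray(w0,*B0((198,164))),wray(w1,*B1((258,450)))]; R=[wray(w0,*B0((372,165))),wray(w1,*B1((396,496)))]
print(tri(L),tri(R))
print("mid",tri([wray(w0,*B0((287,166))),wray(w1,*B1((328,474)))]), tri([wray(w0,*B0((287,166))),wray(w1,*B1((328,474))),ray(t,*T((118,308))),ray(s,*S((240,342)))]))
l,r=[wplane(w0,*B0(p),.137) for p in [(198,164),(372,165)]]; print(l,r,np.degrees(np.arctan2(*(r-l)[1::-1])),np.linalg.norm(r-l))
l,r=[wplane(w1,*B1(p),.137) for p in [(258,450),(396,496)]]; print(l,r,np.degrees(np.arctan2(*(r-l)[1::-1])),np.linalg.norm(r-l))
# cup yaw from back-bottom rim & top
for a,b,F,w in [((75,90),(383,88),B0,w0),((82,195),(378,203),B0,w0),((85,355),(355,440),B1,w1),((65,452),(330,533),B1,w1)]:
    l,r=wplane(w,*F(a),.05),wplane(w,*F(b),.05); print("cup",l,r,np.degrees(np.arctan2(*(r-l)[1::-1])),np.linalg.norm(r-l))
# rack
print("coltop",tri([wray(w1,*A((277,348))),ray(t,*T((433,160))),ray(s,*S((233,63)))]))
C=[wplane(w1,*A(c),.014) for c in [(165,122),(402,92),(425,298)]]; print(np.round(C,4),(C[0]+C[2])/2, np.linalg.norm(C[0]-C[1]),np.linalg.norm(C[2]-C[1]),[np.degrees(np.arctan2(*(C[a]-C[b])[1::-1])) for a,b in [(1,0),(2,1)]])
for z in (.18,.19,.2):
  for n,a,b in [("emp",(345,314),(422,307)),("front",(276,265),(268,190)),("opp",(223,324),(145,330)),("back",(287,380),(294,445))]:
    P,Q=wplane(w1,*A(a),z),wplane(w1,*A(b),z);e=Q-P;n2=np.array([-e[1],e[0]])/np.hypot(*e[:2]); print(z,n,P[:2].round(4),np.degrees(np.arctan2(e[1],e[0])).round(1),"offset from col",((np.array([.605,-.0065])-P[:2])@n2).round(4))
print("tip",tri([wray(w1,*A((537,312))),ray(t,*T((308,179))),]),"fronttip",tri([wray(w1,*A((250,78))),ray(t,*T((446,300)))]))
```

```text
(array([0.48857157, 0.26321133, 0.13137271]), [np.float64(0.0004167942398792449), np.float64(0.0004167942398792447)]) (array([0.49827687, 0.30467163, 0.13621271]), [np.float64(8.805628086800165e-05), np.float64(8.805628086806464e-05)])
mid (array([0.49387476, 0.28433124, 0.13311217]), [np.float64(0.00010150217484908545), np.float64(0.00010150217484918548)]) (array([0.49200981, 0.28311336, 0.13090425]), [np.float64(0.0025962142260110995), np.float64(0.002988288321598286), np.float64(0.005182387744165788), np.float64(0.0008863503970959924)])
[0.4874441  0.26212861 0.137     ] [0.49807124 0.30444006 0.137     ] 75.90097901148609 0.04362562805674953
[0.48858421 0.26038425 0.137     ] [0.49829138 0.30421201 0.137     ] 77.51147512830995 0.04488988874572867
cup [0.46934339 0.24856688 0.05      ] [0.49011164 0.33640155 0.05      ] 76.69690119430709 0.09025657543032885
cup [0.49874249 0.24301474 0.05      ] [0.5223198  0.32722629 0.05      ] 74.35897224232609 0.08744983676685215
cup [0.46943176 0.24540859 0.05      ] [0.48961398 0.34067697 0.05      ] 78.03896101207106 0.09738268546172552
cu
[... 715 characters left out ...]
.0016
0.19 emp [0.6028 0.0247] 95.2 offset from col 0.0007
0.19 front [ 0.58   -0.0055] -175.2 offset from col 0.003
0.19 opp [ 0.6076 -0.03  ] -85.1 offset from col -0.0005
0.19 back [ 0.6349 -0.0018] 4.4 offset from col -0.0025
0.2 emp [0.5992 0.0246] 95.2 offset from col -0.0029
0.2 front [ 0.5769 -0.0049] -175.2 offset from col 0.0039
0.2 opp [ 0.6039 -0.0288] -85.1 offset from col 0.0031
0.2 back [ 0.6305 -0.0012] 4.4 offset from col -0.0033
tip (array([0.58388376, 0.09777754, 0.24532915]), [np.float64(0.0016656548870584442), np.float64(0.001665654887058432)]) fronttip (array([ 0.48606246, -0.00970747,  0.28143632]), [np.float64(0.003506536592472033), np.float64(0.0035065365924720282)])
```

```bash
cat >> h.py <<'E'
COL=np.array([.605,-.005])
def pol(th,r,z):
    a=np.radians(th); return [COL[0]+r*np.cos(a),COL[1]+r*np.sin(a),z]
def fz(n=4):
    v=[]
    for _ in range(n): bot.pause(.02); v.append(monitor.state()["ft_force"])
    return np.mean(v,0)
def feel(p,z0,z1,step,lim):
    b=fz()
    z=z0
    while z>z1:
        z-=step; bot.move_straight([p[0],p[1],z],rate=.04)
        f=fz(2)-b
        if np.abs(f[2])>lim: return monitor.state()["tcp_pos"][2],f
    return None,f
E
python3 - <<'E'
from h import *
th=184.9
command_gripper(0.0,10)
o=down(np.radians(th-270))
bot.move_to(pol(th,45,.30)[:0] or pol(th,.045,.30),o)
bot.move_straight(pol(th,.045,.222),rate=.1)
z,f=feel(pol(th,.045,0),.222,.172,.001,1.5)
print("bar top",z,f,monitor.state()["tcp_pos"],monitor.state()["clock"],monitor.state()["finger_gap"],monitor.state()["q"])
if z:
    zc=monitor.state()["tcp_pos"][2]
    bot.move_straight(pol(th,.045,zc+.002),rate=.03); z2,f=feel(pol(th,.045,0),zc+.002,zc-.004,.0004,.8); print("fine",z2,f)
    bot.move_straight(pol(th,.045,.25),rate=.15)
print(monitor.state()["clock"])
E
```

```text
bar top None [-0.3353305   0.41583007  0.26905893] [ 0.56011531 -0.0088437   0.17196602] 24.5583 0.0007115801112279864 [-2.14875115e-01  2.86297691e-01  1.53155117e+00 -2.45042357e-05
  1.32385064e+00  1.27041780e+00]
24.5583
```

Run:
```python
from h import *
f=wrist(); s=optics.grab_frame("side"); t=optics.grab_frame("top")
pickle.dump((f,s,t),open("f2.pkl","wb"))
r=lambda a,W,H:cv2.resize(a[:,:,::-1],(W,H),interpolation=cv2.INTER_CUBIC)
a=r(s["img"][130:290,185:345],400,400); b=r(f["img"][100:300,180:380],400,400)
cv2.imwrite("pics/d1.png",np.hstack([a,b]))
```

```text
(no output)
```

View pics/d1.png

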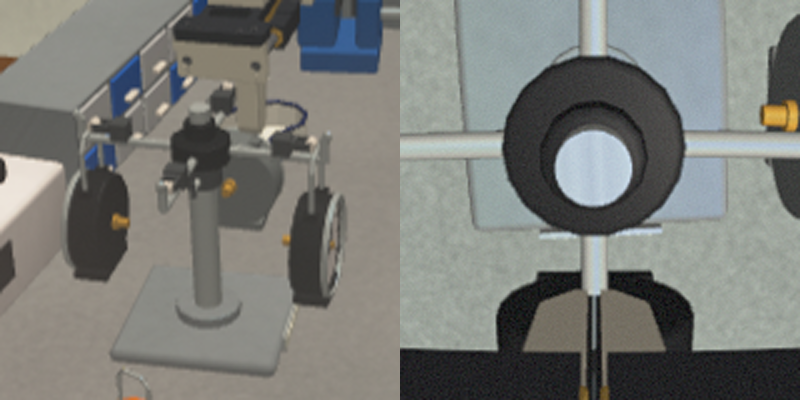

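Run:
```python
from h import *
f,s,t=pickle.load(open("f2.pkl","rb"))
cs=lambda p:((p[0]-185)*2.5,(p[1]-130)*2.5)
for z in (.16,.172,.18,.19): print(z,"r45",np.round(cs(proj(s,pol(184.9,.045,z)))),"r0",np.round(cs(proj(s,pol(0,0,z)))), "emp60",np.round(cs(proj(s,pol(94.9,.05,z)))),"wristhub r35",np.round((wproj(f,pol(184.9,.035,z))-[180,100])*2))
a=cv2.resize(s["img"][165:210,235:320][:,:,::-1],(680,360),interpolation=cv2.INTER_CUBIC)
p=proj(s,pol(184.9,.045,.172)); print((p-[235,165])*8)
cv2.imwrite("pics/d2.png",a)
# column top circle, hub circle in wrist: centre lines
for c in [(593,167)]: print([wplane(f,180+(c[0]-400)/2,100+c[1]/2,z)[:2].round(4) for z in (.215,.222,.235)])
print([wplane(f,180+(593-400)/2,100+145/2,z)[:2].round(4) for z in (.18,.19,.2)])
```

```text
0.16 r45 [252. 174.] r0 [202. 169.] emp60 [185. 197.] wristhub r35 [194. 240.]
0.172 r45 [252. 162.] r0 [201. 157.] emp60 [185. 184.] wristhub r35 [194. 251.]
0.18 r45 [252. 154.] r0 [201. 149.] emp60 [184. 176.] wristhub r35 [194. 259.]
0.19 r45 [251. 143.] r0 [200. 138.] emp60 [184. 165.] wristhub r35 [194. 270.]
[405.7143072  238.34472593]
[array([ 0.6057, -0.0046]), array([ 0.6071, -0.0045]), array([ 0.6095, -0.0043])]
[array([ 0.6057, -0.0046]), array([ 0.6072, -0.0045]), array([ 0.6088, -0.0043])]
```

View pics/d2.png

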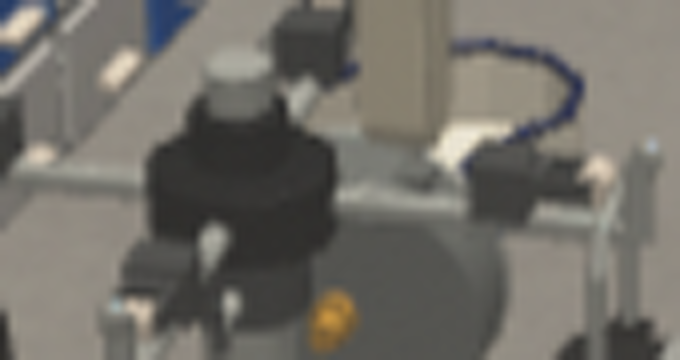

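Run:
```python
from h import *
f,s,t=pickle.load(open("f2.pkl","rb"))
st=monitor.state(); R=Ro.from_quat(st["tcp_rot"]).as_matrix(); p=st["tcp_pos"]; print(p,st["ft_force"],st["joint_torque"].round(1))
for h in (0,.01,.0188,.03):
  for lx in (0,.0075,-.0075):
    X=p+R@[lx,0,-h]; print(h,lx,((wproj(f,X)-[180,100])*2).round(), ((proj(s,X)-[235,165])*8).round(),((proj(t,X))).round())
print(f["mount"].round(3).tolist())
a=cv2.resize(f["img"][190:310,220:340][:,:,::-1],(560,560),interpolation=cv2.INTER_CUBIC)
cv2.imwrite("pics/d3.png",a)
```

```text
[ 0.56016446 -0.00886658  0.17202467] [-0.63251775  0.27118865  0.79681107] [ -0.  -45.1 -28.2   0.   -0.1   0. ]
0 0 [194. 280.] [406. 238.] [293. 198.]
0 0.0075 [194. 259.] [379. 236.] [293. 195.]
0 -0.0075 [194. 302.] [433. 241.] [293. 201.]
0.01 0 [194. 292.] [405. 205.] [293. 197.]
0.01 0.0075 [194. 269.] [378. 202.] [293. 194.]
0.01 -0.0075 [194. 314.] [432. 208.] [294. 201.]
0.0188 0 [194. 303.] [404. 176.] [293. 197.]
0.0188 0.0075 [194. 279.] [377. 173.] [293. 194.]
0.0188 -0.0075 [194. 325.] [431. 178.] [294. 200.]
0.03 0 [194. 318.] [403. 138.] [294. 196.]
0.03 0.0075 [194. 293.] [375. 135.] [293. 193.]
0.03 -0.0075 [194. 342.] [430. 140.] [294. 199.]
[[-0.0, -0.963, -0.27, 0.076], [1.0, -0.0, -0.0, -0.0], [0.0, -0.27, 0.963, -0.199], [0.0, 0.0, 0.0, 1.0]]
```

View pics/d3.png

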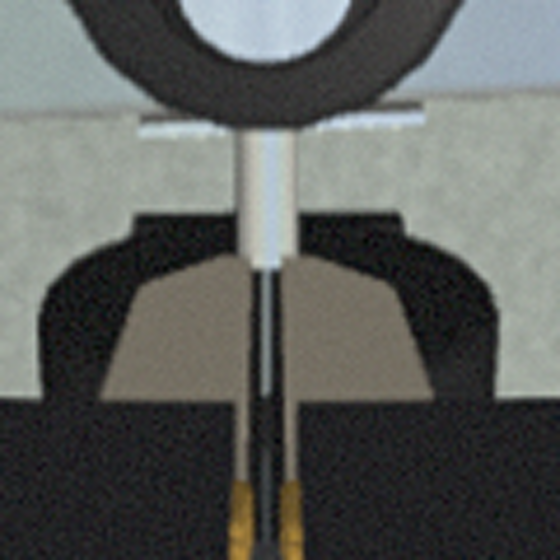

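Run:
```python
from h import *
w=pickle.load(open("w1.pkl","rb")); Tt=w["T"]@np.linalg.inv(w["mount"])
for h in (0,.01,.02,.03):
  print(h,[((wproj(w,(Tt@[lx,ly,-h,1])[:3])-[165,130])*3).round().tolist() for lx in (.0075,-.0075) for ly in (.0465,-.0465,.064)])
d=pickle.load(open("f0.pkl","rb"))
p=np.array([0.19008399,-0.51612864,0.18567818])
for z in (0,.03): print(proj(d["top"],p+[0,0,z]),proj(d["side"],p+[0,0,z]))
```

```text
0 [[546.0, 292.0], [120.0, 292.0], [623.0, 291.0], [542.0, 356.0], [125.0, 356.0], [617.0, 354.0]]
0.01 [[556.0, 307.0], [110.0, 307.0], [635.0, 306.0], [551.0, 373.0], [116.0, 373.0], [629.0, 371.0]]
0.02 [[567.0, 324.0], [100.0, 324.0], [649.0, 322.0], [561.0, 392.0], [106.0, 392.0], [642.0, 390.0]]
0.03 [[578.0, 342.0], [88.0, 342.0], [665.0, 340.0], [572.0, 413.0], [95.0, 413.0], [656.0, 410.0]]
[526.44172463 362.27983474] [477.31853325 124.05563203]
[535.63577456 366.33552276] [478.99615627 113.37400432]
```

The fingers end about 29 mm short of the reported TCP: wrist and side views agree, and so does the missing contact. I'll carry on feeling downward with that offset in mind.

Run:
```python
from h import *
th=184.9
p=pol(th,.045,0)
b=monitor.state()["ft_force"]
bot.move_straight(pol(th,.045,.165),rate=.05); f=monitor.state()["ft_force"]-b; print(f)
z=.165
while abs(f[2])<1.5 and z>.143:
    z-=.001; bot.move_straight(pol(th,.045,z),rate=.05); f=monitor.state()["ft_force"]-b
print(z,f,monitor.state()["tcp_pos"],monitor.state()["clock"])
bot.move_straight(pol(th,.045,z+.02),rate=.15)
```

```text
[ 0.41519595 -0.98445816 -0.38622679]
0.153 [-1.67654971  0.16164308  6.26581421] [ 0.56042556 -0.00890334  0.15401537] 28.0
```

```bash
cat >> h.py <<'E'
def bars(f,z=.18,r0=.032,r1=.06,col=COL):
    g=f["img"].astype(float).mean(2); h=np.arange(0,360,.25); P=np.zeros(len(h))
    for r in np.linspace(r0,r1,12):
        uv=np.array([wproj(f,[col[0]+r*np.cos(a),col[1]+r*np.sin(a),z]) for a in np.radians(h)],np.float32)
        P+=cv2.remap(g.astype(np.float32),uv[:,:1],uv[:,1:],cv2.INTER_LINEAR)[:,0]/12
    return h,P
def barfit(f,guess,z=.18):
    h,P=bars(f,z); out=[]
    for a in guess:
        d=(h-a+180)%360-180; m=abs(d)<25; w=P[m]-np.median(P[m]); k=d[m][np.argmax(w)]; n=m&(abs(d-k)<6); w=np.clip(P[n]-np.median(P[m])-15,0,None)
        out.append((round(float((d[n]*w).sum()/max(w.sum(),1e-9)+a),2),round(float(P[m].max()-np.median(P[m])),1)))
    return out
E
python3 - <<'E'
from h import *
f,s,t=pickle.load(open("f2.pkl","rb")); print(barfit(f,[5,95,275]))
w=pickle.load(open("w1.pkl","rb")); print(barfit(w,[5,95,185,275]))
r=.053
def P(th,z): return pol(th,r,z),down(np.radians(th-270))
t0=monitor.state()["clock"]
bot.move_to(*P(142,.178))
bot.move_straight(P(142,.141)[0],rate=.1)
b=monitor.state()["ft_force"]
for th in (160,180,200,218,236,250):
    bot.move_straight(*P(th,.141),rate=.05)
    f=monitor.state()["ft_force"]-b; print(th,f.round(1))
f=wrist(); pickle.dump(f,open("w3.pkl","wb")); cv2.imwrite("pics/w3.png",f["img"][:,:,::-1])
for g in (262,267,272,277): print(g,barfit(f,[g-270,g-180,g-90,g]))
print(monitor.state()["clock"]-t0,monitor.state()["clock"])
E
```

```text
[(4.57, 44.2), (93.72, 40.9), (276.13, 49.4)]
[(4.65, 116.3), (91.02, 37.4), (186.08, 27.6), (279.04, 38.4)]
160 [-0.4  0.3 -1.1]
180 [ 0.7  1.8 -0. ]
200 [0.2 1.8 0.7]
218 [0.1 0.4 0.6]
236 [-0.4  0.9  0.4]
250 [-0.4 -0.   0.6]
262 [(0.25, 37.4), (89.34, 36.1), (181.97, 35.1), (272.98, 73.7)]
267 [(0.35, 44.1), (89.34, 36.2), (181.97, 34.3), (272.98, 75.6)]
272 [(0.37, 45.1), (89.34, 36.0), (181.97, 33.8), (273.0, 82.1)]
277 [(0.37, 45.1), (89.34, 35.9), (181.97, 33.6), (273.0, 81.5)]
4.258399999999998 32.5417
```

Run:
```python
from h import *
r=.053
def P(th,z): return pol(th,r,z),down(np.radians(th-270))
bot.move_straight(*P(255.7,.141),rate=.05)
bot.move_straight(*P(253,.141),rate=.05)
bot.move_straight(P(253,.21)[0],rate=.15)
f=wrist(); pickle.dump(f,open("w4.pkl","wb")); cv2.imwrite("pics/w4.png",f["img"][:,:,::-1])
print(barfit(f,[7,97,187,277]),monitor.state()["clock"])
a=cv2.resize(f["img"][60:360,130:430][:,:,::-1],(600,600),interpolation=cv2.INTER_CUBIC); cv2.imwrite("pics/e4.png",a)
```

```text
[(5.17, 39.3), (94.07, 36.2), (186.6, 33.9), (277.89, 80.9)] 33.7083
```

View pics/e4.png

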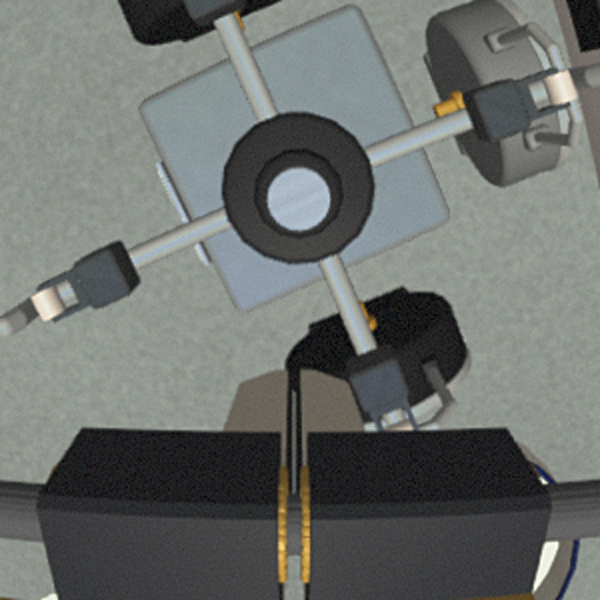

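Run:
```python
from h import *
f=pickle.load(open("w4.pkl","rb"))
W=lambda c,z:wplane(f,130+c[0]/2,60+c[1]/2,z)
C=[W(c,.014) for c in [(141,103),(357,6),(448,215),(243,310)]]
ang=lambda e:np.degrees(np.arctan2(e[1],e[0]))
print(np.round(C,4),np.mean(C,0))
for i in range(4): e=C[(i+1)%4]-C[i];print(np.linalg.norm(e).round(4),ang(e).round(2))
L=[]
for n,a,b in [("front",(225,215),(135,258)),("back",(372,158),(470,118)),("right",(330,262),(365,345)),("left",(265,115),(230,25))]:
    P,Q=W(a,.179),W(b,.179); L.append((P,Q)); print(n,P.round(4),Q.round(4),ang(Q-P).round(2))
def isec(p,q,r,s): 
    A=np.c_[q-p,-(s-r)][:2]; return (p+(q-p)*np.linalg.solve(A,(r-p)[:2])[0])
print(isec(L[0][1],L[1][1],L[2][1],L[3][1]),ang(L[1][1]-L[0][1]),ang(L[3][1]-L[2][1]))
print("coltop",W((299,199),.222),"tip",W((8,325),.179+.026),"roller",W((47,302),.197))
print("d img front vs tip")
```

```text
[[ 0.5276  0.0581  0.014 ]
 [ 0.6694  0.0752  0.014 ]
 [ 0.6877 -0.0635  0.014 ]
 [ 0.5474 -0.0848  0.014 ]] [ 0.60801482 -0.00376856  0.014     ]
0.1429 6.91
0.14 -82.49
0.1419 -171.37
0.1442 97.88
front [ 0.5791 -0.0071  0.179 ] [ 0.5423 -0.012   0.179 ] -172.48
back [ 0.6348 -0.0028  0.179 ] [0.673  0.0017 0.179 ] 6.68
right [ 0.61   -0.0346  0.179 ] [ 0.6138 -0.0689  0.179 ] -83.73
left [0.6033 0.0225 0.179 ] [0.6012 0.0568 0.179 ] 93.57
[ 0.60739633 -0.00520172  0.179     ] 5.960412638265426 95.72427062142586
coltop [ 0.60707084 -0.00464145  0.222     ] tip [ 0.49692911 -0.01679023  0.205     ] roller [ 0.51099906 -0.01466893  0.197     ]
d img front vs tip
```

Run:
```python
from h import *
f=pickle.load(open("w4.pkl","rb")); Tt=f["T"]@np.linalg.inv(f["mount"])
for lx in (.0075,.011,.0375,-.0375):
  for h in (0,.029,.055,.07,.084,.1,.113): print(lx,h,[((wproj(f,(Tt@[lx,ly,-h,1])[:3])-[130,60])*2).round().tolist() for ly in (0,.0175,.094)])
d=pickle.load(open("f2.pkl","rb"));s=d[1]
st=[.56016446,-.00886658,.172]
for h in (0,.029,.055,.07,.084,.1,.113):
  R=np.array([[0,0,0]]); a=np.radians(184.9-270); y=np.array([np.cos(a),np.sin(a),0]);x=np.cross(y,[0,0,-1]); print(h,[((proj(s,st+lx*x+ly*y+np.array([0,0,h]))-[185,130])*2.5).round().tolist() for lx,ly in ((0,0),(.0375,-.094),(-.0375,-.094),(.0375,0))])
print(x,y)
```

```text
0.0075 0 [[292.0, 338.0], [346.0, 338.0], [566.0, 336.0]]
0.0075 0.029 [[291.0, 372.0], [354.0, 372.0], [601.0, 366.0]]
0.0075 0.055 [[291.0, 411.0], [363.0, 411.0], [641.0, 401.0]]
0.0075 0.07 [[291.0, 440.0], [369.0, 439.0], [667.0, 424.0]]
0.0075 0.084 [[291.0, 472.0], [377.0, 471.0], [695.0, 450.0]]
0.0075 0.1 [[290.0, 516.0], [386.0, 514.0], [731.0, 483.0]]
0.0075 0.113 [[290.0, 560.0], [396.0, 558.0], [764.0, 514.0]]
0.011 0 [[292.0, 328.0], [346.0, 328.0], [567.0, 326.0]]
0.011 0.029 [[291.0, 360.0], [354.0, 360.0], [603.0, 356.0]]
0.011 0.055 [[291.0, 398.0], [363.0, 398.0], [643.0, 389.0]]
0.011 0.07 [[291.0, 426.0], [370.0, 425.0], [670.0, 412.0]]
0.011 0.084 [[291.0, 457.0], [378.0, 456.0], [699.0, 436.0]]
0.011 0.1 [[290.0, 500.0], [388.0, 499.0], [735.0, 469.0]]
0.011 0.113 [[290.0, 543.0], [398.0, 541.0], [769.0, 500.0]]
0.0375 0 [[292.0, 247.0], [348.0, 247.0], [575.0, 250.0]]
0.0375 0.029 [[291.0, 267.0], [357.0, 267.0], [614.0, 270.0]]
0.0375 0.055 [[291.0, 292.0], [367.0, 292.0], [658.0, 293.0]]
0.0375 0.07 [[291.0, 310.0], [375.0, 310.0], [689.0, 309.0]]
0.0375 0.0
[... 459 characters left out ...]
 629.0], [649.0, 598.0]]
-0.0375 0.1 [[291.0, 679.0], [371.0, 677.0], [675.0, 637.0]]
-0.0375 0.113 [[291.0, 723.0], [377.0, 721.0], [698.0, 672.0]]
0 [[252.0, 162.0], [178.0, 211.0], [268.0, 221.0], [210.0, 158.0]]
0.029 [[251.0, 132.0], [176.0, 179.0], [268.0, 189.0], [208.0, 128.0]]
0.055 [[250.0, 104.0], [174.0, 150.0], [267.0, 159.0], [207.0, 100.0]]
0.07 [[250.0, 87.0], [173.0, 133.0], [267.0, 142.0], [206.0, 84.0]]
0.084 [[249.0, 72.0], [172.0, 117.0], [266.0, 126.0], [206.0, 68.0]]
0.1 [[249.0, 54.0], [171.0, 98.0], [266.0, 107.0], [205.0, 51.0]]
0.113 [[248.0, 39.0], [170.0, 83.0], [266.0, 91.0], [204.0, 36.0]]
[0.9963453  0.08541692 0.        ] [ 0.08541692 -0.9963453   0.        ]
```

Run:
```python
from h import *
r=.053
def P(th,z): return pol(th,r,z),down(np.radians(th-270))
bot.move_straight(*P(253,.141),rate=.2)
bot.move_straight(*P(257,.141),rate=.05)
bot.move_straight(*P(254,.141),rate=.1)
bot.move_straight(P(254,.22)[0],rate=.25)
f=wrist(); pickle.dump(f,open("w5.pkl","wb")); print(barfit(f,[7,97,187,277]))
c=[.4933,.283]; o=down(np.radians(76.7))
bot.move_to([*c,.17],o)
print(monitor.state()["clock"])
command_gripper(.072,30)
f=wrist(); pickle.dump(f,open("w6.pkl","wb"))
b=monitor.state()["ft_force"]
bot.move_straight([*c,.062],rate=.12)
print(monitor.state()["ft_force"]-b, monitor.state()["clock"])
command_gripper(.03,30)
s=monitor.state(); print(s["finger_gap"],s["gripper_force"],s["tcp_pos"],s["clock"],s["ft_force"]-b)
```

```text
[(6.49, 40.2), (95.47, 35.6), (187.96, 34.5), (279.26, 75.2)]
36.55
[0.90281399 0.2470862  0.08555406] 38.8667
0.048305520540241335 29.81417991220951 [0.49362774 0.28321377 0.06235832] 39.3833 [0.72625166 1.68728033 2.277851  ]
```

```bash
sed -i 's/^COL=.*/COL=np.array([.6065,-.005])/' h.py
python3 - <<'E'
from h import *
s=monitor.state(); p=s["tcp_pos"]
bot.move_straight([p[0],p[1],.19],rate=.2)
o=down(np.radians(97.3))
bot.move_straight(pol(187.3,.155,.19),o,rate=.22)
bot.move_straight(pol(187.3,.15,.139),rate=.15)
s=monitor.state(); print(s["finger_gap"],s["tcp_pos"],s["clock"],s["ft_force"],s["q"])
f=wrist(); si=optics.grab_frame("side"); pickle.dump((f,si),open("w7.pkl","wb"))
a=cv2.resize(f["img"][130:290,200:360][:,:,::-1],(400,400),interpolation=cv2.INTER_CUBIC)
b=cv2.resize(si["img"][140:260,215:335][:,:,::-1],(400,400),interpolation=cv2.INTER_CUBIC)
cv2.imwrite("pics/g7.png",np.hstack([a,b]))
for h in (.0046,): 
    T=f["T"]@np.linalg.inv(f["mount"]); 
    for ly in (-.022,0,.022): print("bow pred w",((wproj(f,(T@[0,ly,.0,1])[:3]+[0,0,.0746])-[200,130])*2.5).round(1),"side",((proj(si,(T@[0,ly,0,1])[:3]+[0,0,.0746])-[215,140])*400/120).round(1))
for n,r,z in [("tip",.1095,.205),("roller",.0965,.192),("seat",.1015,.1855),("bar50",.05,.179)]: print(n,((wproj(f,pol(187.3,r,z))-[200,130])*2.5).round(1),((proj(si,pol(187.3,r,z))-[215,140])*400/120).round(1))
E
```

```text
0.04856758813245282 [ 0.45774073 -0.02358812  0.13914846] 42.225 [-0.47136562 -0.43324746 -1.99618185] [-2.95685765e-01  1.33103759e-01  1.81364321e+00  5.19390279e-05
  1.19540401e+00 -1.99477395e+00]
bow pred w [ 66.1 416.6] side [402.1 119.1]
bow pred w [190.4 418.2] side [397.6 134.4]
bow pred w [314.6 416.5] side [393.  150.2]
tip [188.2 559.1] [333.4 142.1]
roller [188.4 564.9] [313.  159.1]
seat [188.5 531.4] [320.8 168.8]
bar50 [188.8 656.4] [241.5 171.9]
```

View pics/g7.png

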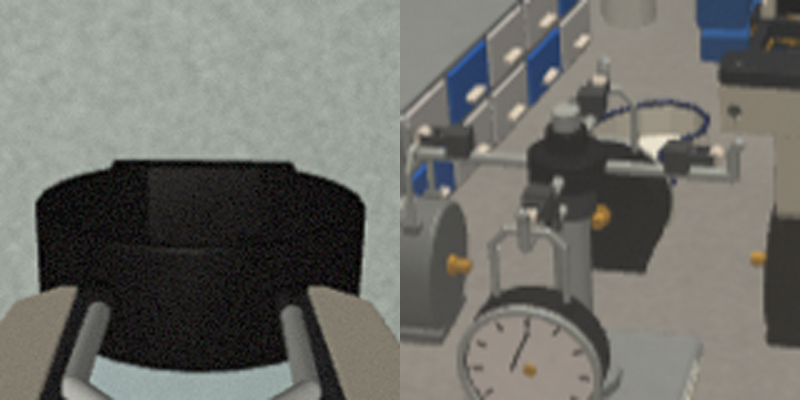

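Run:
```python
from h import *
f,si=pickle.load(open("w7.pkl","rb"))
g=f["img"].astype(int).mean(2)
c=(190/2.5+200)
for cc in (264,270,276,282,288): print(cc,[int(v) for v in g[274:370,cc-1:cc+2].mean(1)])
T=f["T"]@np.linalg.inv(f["mount"])
for dx in (-.003,0,.003):
  for z in (.0746-.002,.0746+.002): print(dx,z,wproj(f,(T@[dx,0,0,1])[:3]+[0,0,z]).round(1))
```

```text
264 [24, 22, 14, 45, 131, 168, 165, 164, 163, 163, 160, 160, 159, 161, 161, 161, 159, 125, 111, 138, 160, 175, 185, 193, 194, 192, 190, 188, 151, 90, 93, 106, 85, 53, 55, 56, 64, 84, 91, 85, 77, 87, 97, 97, 96, 102, 101, 100, 107, 112, 112, 112, 116, 114, 111, 112, 110, 110, 109, 107, 101, 94, 94, 126, 150, 146, 146, 145, 142, 143, 142, 143, 142, 142, 138, 139, 134, 137, 137, 135, 130, 132, 119, 88, 83, 74, 77, 76, 68, 66, 71, 77, 101, 102, 97, 82]
270 [18, 16, 17, 26, 97, 151, 161, 161, 161, 159, 160, 159, 162, 162, 164, 164, 160, 134, 103, 134, 157, 172, 186, 191, 195, 193, 192, 188, 152, 100, 114, 152, 122, 54, 52, 59, 62, 83, 90, 81, 77, 86, 94, 96, 97, 105, 99, 99, 107, 111, 111, 114, 116, 115, 112, 108, 112, 111, 111, 107, 104, 97, 92, 108, 114, 113, 113, 111, 115, 113, 112, 111, 103, 94, 103, 119, 137, 152, 164, 170, 175, 177, 175, 178, 178, 204, 215, 226, 233, 238, 238, 235, 233, 235, 205, 91]
276 [22, 18, 17, 13, 52, 129, 163, 163, 158, 160, 160, 159, 160, 160, 161, 161, 159, 140, 100, 132, 153, 170, 185, 192, 193, 192, 189, 189, 174, 108, 134, 157, 120, 54, 52, 58, 65, 83, 
[... 621 characters left out ...]
0, 99, 111, 117, 121, 133, 148, 163, 194, 209, 218, 226, 234, 238, 238, 236, 234, 237, 205, 92]
288 [18, 22, 18, 17, 72, 140, 164, 164, 161, 161, 161, 161, 160, 162, 162, 160, 164, 154, 98, 125, 152, 170, 181, 187, 195, 192, 191, 192, 180, 87, 77, 88, 78, 51, 54, 57, 64, 84, 93, 81, 78, 85, 98, 95, 95, 104, 101, 101, 108, 110, 109, 113, 116, 116, 112, 109, 112, 109, 110, 106, 102, 96, 91, 114, 131, 129, 126, 122, 124, 124, 121, 118, 121, 118, 119, 113, 115, 115, 114, 111, 106, 110, 102, 92, 90, 91, 82, 80, 78, 80, 77, 82, 99, 101, 91, 80]
-0.003 0.0726 [276.1 300.7]
-0.003 0.0766 [276.1 305.4]
0 0.0726 [276.1 295. ]
0 0.0766 [276.1 299.6]
0.003 0.0726 [276.1 289.2]
0.003 0.0766 [276.1 293.7]
```

```bash
python3 - <<'E'
import pickle,cv2
f,si=pickle.load(open("w7.pkl","rb"))
cv2.imwrite("pics/g8.png",cv2.resize(f["img"][270:370,226:326][:,:,::-1],(600,600),interpolation=cv2.INTER_CUBIC))
E
python3 - <<'E'
from h import *
b=monitor.state()["ft_force"]; R=.1022; a=np.radians(187.3)
er=np.array([np.cos(a),np.sin(a)]); et=np.array([-er[1],er[0]])
def rd():
    s=monitor.state(); f=s["ft_force"]-b; return s["tcp_pos"][2],f[:2]@er,f[:2]@et,f[2],s["finger_gap"],s["clock"]
for r in (.128,.114,R):
    bot.move_straight(pol(187.3,r,.140),rate=.08); q=rd(); print(r,np.round(q,4))
    if max(abs(q[1]),abs(q[3]))>5: raise SystemExit("contact")
z=.140; z=.129
bot.move_straight(pol(187.3,R,z),rate=.06); print(np.round(rd(),4)); k=0
while z>.107:
    z-=.001; bot.move_straight(pol(187.3,R,z),rate=.05); q=rd(); print(np.round(q,4).tolist())
    if q[3]>13 or abs(q[1])>9 or abs(q[2])>9: print("stop"); break
    if z<.1185 and q[3]>5 and k: break
    k=q[3]<2.5 and z<.1185 or k
E
```

```text
0.128 [ 1.402e-01  5.124e-01  2.680e-02 -4.174e-01  4.870e-02  4.275e+01]
0.114 [ 0.1399  0.5694  0.2363 -1.2321  0.0486 43.075 ]
0.1022 [ 0.1399  0.6672  0.3173 -1.6783  0.0484 43.375 ]
[ 0.1288 -1.1327  1.1096  0.0757  0.0487 43.7083]
[0.1284, -2.5194, 0.0621, 0.1514, 0.0485, 43.9583]
[0.1273, -4.2525, -0.7877, 1.6553, 0.0487, 44.2083]
[0.1261, -4.1973, 0.7022, 1.3401, 0.0487, 44.4583]
[0.125, -4.5222, 0.7888, 1.0669, 0.0487, 44.7083]
[0.1243, -4.3757, 0.0951, 3.7644, 0.0487, 44.9583]
[0.1231, -4.4607, -0.0312, 3.568, 0.0487, 45.2083]
[0.1221, -4.7343, -0.0694, 4.7038, 0.0486, 45.4583]
[0.1209, -5.1754, 0.4654, 3.0159, 0.0486, 45.7083]
[0.1198, -4.9864, 0.1048, 1.989, 0.0487, 45.9583]
[0.1186, -4.6878, 0.3465, 1.8849, 0.0485, 46.2083]
[0.1175, -5.8638, 0.1974, 0.124, 0.0488, 46.4583]
[0.1164, -6.9094, 1.1069, 0.1214, 0.0481, 46.7083]
[0.1154, -6.7742, 1.2956, -0.0525, 0.0487, 46.9583]
[0.1144, -6.4694, 0.4104, 0.5033, 0.0485, 47.2083]
[0.1136, -5.4777, -0.1533, 2.2034, 0.0483, 47.4583]
[0.113, -5.4155, 0.3102, 5.7309, 0.0485, 47.7083]
```

Run:
```python
from h import *
p=monitor.state()["tcp_pos"]
def pr():
    s=monitor.state(); print(s["tcp_pos"].round(4),s["ft_force"].round(2),s["finger_gap"],s["clock"])
pr()
bot.move_straight(pol(187.3,.1012,.1125),rate=.03); pr()
bot.pause(.2); pr()
command_gripper(.064,10); pr()
bot.pause(.3)
q=monitor.state()["tcp_pos"]
bot.move_straight([q[0],q[1],.2],rate=.12); pr()
bot.move_straight(pol(187.3,.2,.27),rate=.25)
bot.pause(1.5)
f=wrist(); si=optics.grab_frame("side"); t=optics.grab_frame("top"); pickle.dump((f,si,t),open("w9.pkl","wb")); pr()
a=cv2.resize(si["img"][140:300,185:345][:,:,::-1],(400,400),interpolation=cv2.INTER_CUBIC)
b=cv2.resize(t["img"][115:255,215:355][:,:,::-1],(400,400),interpolation=cv2.INTER_CUBIC)
cv2.imwrite("pics/z9.png",np.hstack([a,b]))
print(barfit(f,[7,97,187,277],.182))
```

```text
[ 0.5053 -0.0179  0.113 ] [5.97 0.52 4.77] 0.048465410296900546 47.7083
[ 0.5055 -0.0178  0.1125] [2.41 0.07 5.79] 0.048236309137461554 47.9583
[ 0.5056 -0.0178  0.1125] [3.16 0.07 5.99] 0.0485048020144013 48.1583
[ 0.5056 -0.0178  0.1121] [0.4  0.26 0.69] 0.06386196690074442 48.6667
[ 0.5056 -0.0177  0.1993] [ 0.02 -0.91 -0.09] 0.06416462224769472 49.85
[ 0.4081 -0.0304  0.27  ] [ 0.38  0.42 -0.91] 0.0639723447069488 52.1333
[(7.0, 1.7), (112.5, 67.0), (187.43, 34.3), (256.49, 73.1)]
```

View pics/z9.png

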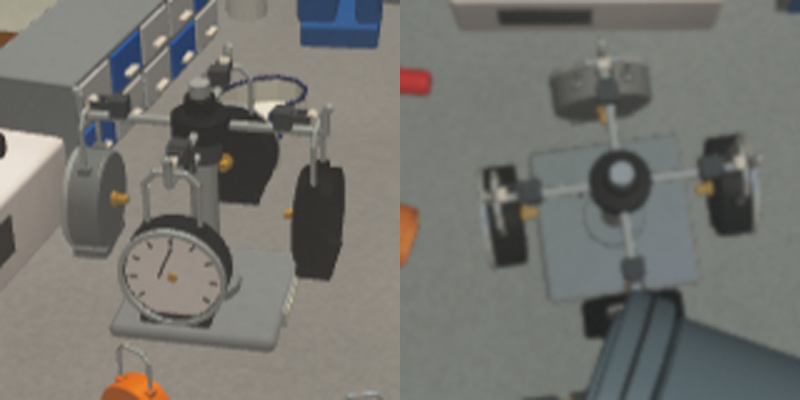

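The casing now hangs straight on the front hook, at about (320,220) in the left view. The bow is seated between tip and roller, the rack is square and the other gauges are still.

```bash
python3 -c "
from bench import *
bot.pause(3); print(order.sign_off(), monitor.state()['clock'])"
```

```text
the job is handed in; nothing more can be done
the job is handed in; nothing more can be done
```

The job is handed in: the empty hook was turned to the front (within about 1° in the images), and the black casing hangs on it by its bow, pressed past the keeper to a firm stop and released. The clock was about 55 s at hand-in, and no verdict came back.

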